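Swing the bench vise to its index tab and lock it

TASK

The small swivel vise on the bench has to face its index tab. Loosen the clamp knob, swing the vise head round by its upright grip until the pointer points at the steel index tab on the rim of the base, then screw the clamp knob fully tight again so that the head stays there. Leave the spanner, the steel column, the amber bottle and the beaker where they are.

Things in the scene. Friction and masses are not known exactly. Their poses are not given: they have to be found in the camera images.
- swivel_axis (a point): Centre of the round grey base plate (274 mm across, 12 mm high, fixed to the worktop), on the vertical swivel axis, on the plate's upper face. Its x axis points from the swivel axis to the clamp knob, which stands 90 mm away; z is up.
- clamp_knob (a joint): Black clamp knob with a bar grip, vertical axis; rad: 0 = fully tight (hard stop), 1.3 = fully loose (hard stop). Growing = anticlockwise from above = loosening; lifts the strap 1.6 mm a radian. The head is free above about 0.55, drags below 0.5, is held fast below about 0.2; at 0 the knob springs back 0.02 when let go. It stays where left; takes 0.1 N m loose, 0.2 N m at the tight stop.
- knob_grip (a point): Middle of the knob's bar grip, on the knob's axis. The bar is 46 mm long, 12 mm thick and 30 mm high (from 13 mm below this point, where a round hub of 28 mm begins, to 15 mm above it) and this point is 68 mm above the worktop; the strap below it ends upward at 39 to 41 mm above the worktop.
- knob_end (a point): One end of the knob's bar, 23 mm from knob_grip and level with it: the line knob_grip to knob_end is the long direction of the bar and turns with the knob.
- swivel_head (a joint): Swing of the vise head about the vertical swivel axis, in rad, growing anticlockwise from above, stops at -1.15 and 1.15; at 0 the pointer is exactly opposite the clamp knob. When unclamped it needs about 0.15 N m and stays where it is left.
- head_grip (a point): Point on the axis of the head's upright round steel grip, 16 mm in diameter, 95 mm from the swivel axis. The grip's top is 111 mm above the worktop, this point 92 mm; a collar of 24 mm and then the vise's end block (34 mm wide) begin 21 mm below this point. The vise jaws, 74 mm high and holding a steel fitting that reaches 86 mm, begin 39 mm from the grip's axis towards the swivel axis.
- pointer_tip (a point): Tip of the head's steel pointer, 122 mm from the swivel axis and about 22 mm above the worktop, straight under and outward of the grip (swivel axis, grip and tip lie on one line seen from above).
- tab_mark (a point): The spot where the pointer tip must come: 122 mm from the swivel axis, directly in front of the middle of the index tab, a 10 mm wide, 28 mm high steel clip fixed on the rim of the base plate with a small round screw head on its outside (clip and screw stand out 25 mm beyond the rim).
- spanner: Bystander: open spanner, 26x144x9 mm, flat on the worktop; origin at the centre of its underside.
- lc_column: Bystander: steel column with white end fittings, 18x174x16 mm, lying; origin at the centre of its underside.
- amber_bottle: Bystander: small amber bottle with black cap, 45 mm across, 95 mm high; origin at the centre of its underside.
- beaker: Bystander: beaker, 51 mm across, 61 mm high; origin at the centre of its underside.

How it is judged:
On the way, in this order (a step that is already met when the one before it is completed fails the run):
1. the clamp knob has been loosened (turned past 0.55 rad) (value of joint clamp_knob above 0.55 rad), for 0.2 s.
2. with the clamp still loose, the pointer has been brought to the tab (tip within 7 mm of the mark) (horizontal distance between pointer_tip and tab_mark below 0.007 m and value of joint clamp_knob above 0.45 rad), for 0.2 s.
3. the clamp knob has been tightened again (below 0.2 rad) (value of joint clamp_knob below 0.2 rad), for 0.2 s.
At the end, for the whole second after the job is handed in: The pointer tip is within 7 mm of the mark in front of the index tab, the clamp knob is screwed tight (below 0.2 rad of its stop) and the head is at rest (horizontal distance between pointer_tip and tab_mark below 0.007 m and value of joint clamp_knob below 0.2 rad and velocity of joint swivel_head between -0.02 and 0.02 rad/s); the robot touches nothing.
It fails at once if a bystander (spanner, column, amber bottle or beaker) has been moved more than 20 mm (distance of any of spanner, lc_column, amber_bottle, beaker from where it was at the start of the episode above 0.02 m).
It also fails if it takes over 64 s, if anything falls off the work surface, if the arm or the gripper's body presses on something with over 40 N, if the wrist force passes 120 N, or if a joint passes its speed limit or range.

ROBOT

A 6-joint arm with a two-finger parallel gripper is mounted at the origin on a cart in front of the work surface, level with it; the furniture and walls round the work are solid. World frame = base frame: x ahead of the robot, y to its left, z up, the work surface at z = 0. Lengths are in m, angles in rad, forces in N, time in s.
With the tool pointing down it reaches from about 0.275 to 0.85 m from the base axis. Payload 5.2 kg.
Tool frame: the origin (TCP) lies at the very end of the fingers, on their centre line; the grasp point (between the pads) lies 19 mm behind it; x points along the fingers, y is the direction in which the jaws open and shut, and the axes are right-handed (so a half turn about x gives the same grasp; the last joint's range is limited). The gripper opens to 85 mm and grips with 20 to 120 N. Pads are 22 mm wide; open, the fingers measure 114 mm over their backs; the gripper's body (76 mm by 85 mm) begins 54 mm behind the grasp point. The pads swing forward as they close: fully open they stand 13 mm farther back than shut.
Start: joints at [1.102, 0.259, 1.535, -0, 1.348, -0.203], TCP at [0.144, 0.531, 0.231] pointing down, gripper open.
Joint ranges: [-3.14, 3.14], [-0.91, 2.08], [0.19, 2.58], [-1.22, 4.36], [0.22, 2.71], [-3.12, 3.12]. Speed limits (rad/s): [2.57, 2.57, 3.14, 3.14, 3.14, 3.14].

INTERFACE

Orientations are given as a rotation vector (axis times angle).
In Python, from rig import robot gives the robot as it stands.
- The arm moves only by the shell command python3 -m pendant 'ROWS'. ROWS is JSON, a list of rows, each a list of 3 entries, a list of its own where there are three numbers: the opening in per cent of the stroke, from 0 (shut) to 100 (fully open), then the shift along the world's x, y, z in m, then the turn, a rotation vector about the world's x, y, z in degrees. A call has exactly 10 rows; each row is the pose to reach, as a shift and turn from the pose commanded when the call began; what a row does not reach only later rows make up. A row lasts 1/12 s, in which the tool goes at most 41.7 mm and 7.16 degrees, less where a joint would pass 70% of its speed; a pose out of reach is approached as far as the arm can. A call with a gripper value outside its range is refused whole. The fingers move at their own pace and stop on an object; the grip force is fixed at half the most. Time passes only in rows, so rows that repeat a pose let the fingers close, or fill a call up. It gives the time, the measured TCP pose, the force and the opening at its end, in the units of the state.
- robot.get_state(): the state, without advancing time (a new reading comes with each control period).
- robot.get_image(name): name is "scene" or "top" or "wrist"; returns the picture (420x560x3 uint8, red, green, blue); there is no depth.
- robot.calibration(name): a dict with "intrinsics" (3x3 intrinsics, pixels), "D" ([k1, k2, p1, p2, k3] as OpenCV has them; the pictures are not rectified), "view" (4x4, takes a point from world to camera coordinates); the wrist camera has in their place "tool_from_camera" (4x4, takes a point from camera to tool coordinates, whose origin is the TCP and whose axes are the tool frame's). Camera axes: x right, y down, z forward; pixel columns grow to the right and rows downward; lengths in m; the calibration is good to about 2 mm. A picture is of the moment at which its call begins: read the wrist's pose just before it. calibration takes no time and is no camera call.
- robot.sign_off(): hands the job in, once; it reports no verdict.
Trained networks look in the newest picture that a camera, given by its name, has taken for a name from the list of things; names that differ only in an ending like _2 or _b are one class to them, and where a whole thing is asked for, a point or a joint stands for the part that bears it (a point fixed in the world has none). Each returns a list of dicts, best first, with "confidence" (0 to 1); they miss things now and then, are a little off and sometimes report something else, mostly with a low value. They report only what shows in the picture. A call takes as long as a camera call.
- robot.boxes_of(camera, name): "position" ([column, row] in pixels, amid what is visible of it).
- robot.silhouettes(camera, name): "mask" (420x560 bool, what is visible of it) and "position" ([column, row] in pixels, amid what is visible of it).
The state is a dict: "clock": time; "joint_positions": joint angles; "joint_velocities": joint speeds; "joint_torque": joint torques, N m; "tool_pos": TCP position; "tool_rot": TCP orientation; "ft_force": force on the tool from outside, world axes, zero at the start; "moment": the same for the moment, N m; "width": finger opening in m.
Only numpy, scipy, OpenCV 4.12 (cv2) and the standard library are available. Lean on these libraries where they do the work, as an engineer would, in place of code of your own. Each camera call takes 0.05 s, during which the arm holds its last target.

## Working session

There is one attempt and no reset: what is moved stays moved. The work goes in short steps, Python scripts to look and compute and a shell command to move; the robot and the scene stay as the last step left them, time stands still between calls to the robot, and variables do not carry over. Pictures are saved under pics/ and viewed, and the job is handed in when it is done.

```bash
ls; mkdir -p pics; python3 - <<'E'
from rig import robot
import cv2
s=robot.get_state();print(s)
for n in ("scene","top","wrist"):
    im=robot.get_image(n);cv2.imwrite(f"pics/a_{n}.png",im[:,:,::-1])
    c=robot.calibration(n);print(n,c)
E
```

```text
pics
{'clock': 0.0, 'joint_positions': array([ 1.10218628e+00,  2.59364362e-01,  1.53610947e+00, -2.99568855e-05,
        1.34797323e+00, -2.02793077e-01]), 'joint_velocities': array([ 1.28243019e-03, -4.56102153e-04, -2.03433485e-03, -4.27965619e-04,
       -1.22073354e-03, -3.13859657e-05]), 'joint_torque': array([-2.02102528e-04, -4.46024108e+01, -2.90563774e+01, -5.25859705e-04,
        1.16477904e-02, -5.22566847e-05]), 'tool_pos': array([0.14422192, 0.53020216, 0.23045259]), 'tool_rot': array([ 0.20728638,  1.56128992, -0.21005871]), 'ft_force': array([-0.16413863, -0.48832579,  0.51266007]), 'moment': array([-0.02445392, -0.03793004, -0.02414537]), 'width': 0.08498895390571361}
scene {'intrinsics': array([[434.06406705,   0.        , 274.92207196],
       [  0.        , 434.06406705, 208.26274676],
       [  0.        ,   0.        ,   1.        ]]), 'D': array([0.02059874, 0.        , 0.        , 0.        , 0.        ]), 'view': array([[-0.68156683, -0.73153604,  0.01793551,  0.53421587],
       [-0.37912832,  0.33205491, -0.86371364,  0.19278472],
       [ 0.62588208, -0.59
[... 521 characters left out ...]
06427,  1.02623872],
       [ 0.        ,  0.        ,  0.        ,  1.        ]])}
wrist {'intrinsics': array([[356.83380572,   0.        , 278.41208529],
       [  0.        , 356.83380572, 212.33937659],
       [  0.        ,   0.        ,   1.        ]]), 'D': array([-0.06310006,  0.        ,  0.        ,  0.        ,  0.        ]), 'tool_from_camera': array([[ 4.19070853e-04, -3.03398135e-01,  9.52863787e-01,
        -1.41474776e-01],
       [ 9.99999900e-01, -2.07032622e-05, -4.46393439e-04,
        -3.49756377e-04],
       [ 1.55162326e-04,  9.52863879e-01,  3.03398096e-01,
        -7.84974128e-02],
       [ 0.00000000e+00,  0.00000000e+00,  0.00000000e+00,
         1.00000000e+00]])}
```

View pics/a_scene.png

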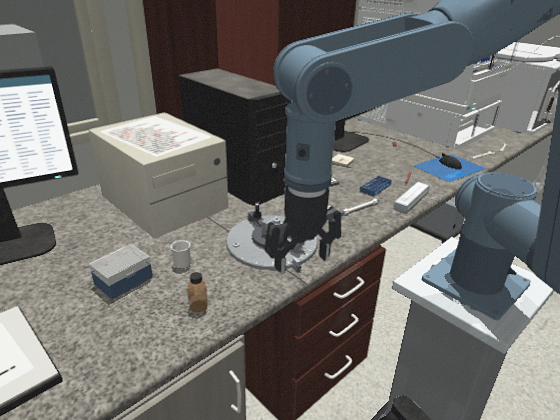

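View pics/a_top.png

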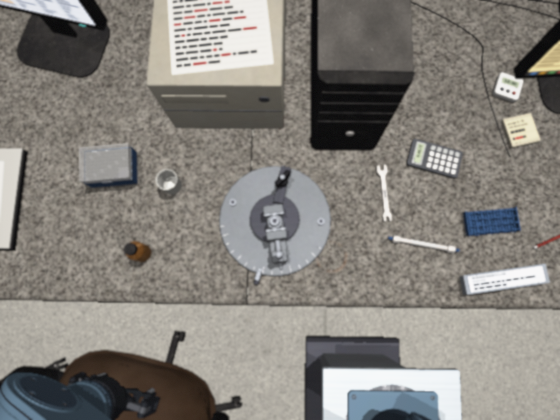

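View pics/a_wrist.png

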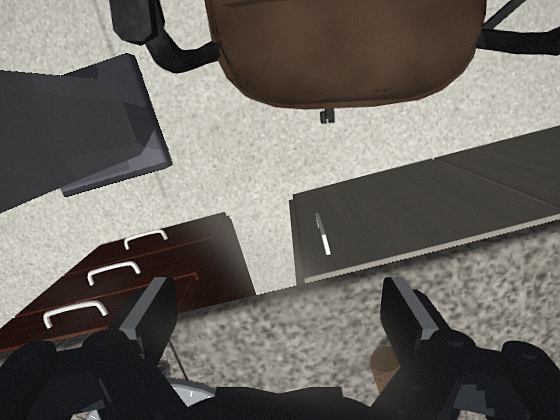

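The top view shows the base at about (275,220), the knob near (283,178), the grip side near (277,255) and the tab near (258,277). I'll zoom in and run the detectors.

```bash
cat > h.py <<'E'
import numpy as np,cv2
from scipy.spatial.transform import Rotation as R
from rig import robot
def cam(n,s=None):
    c=robot.calibration(n);K=c['intrinsics'];D=c['D']
    if 'view' in c: V=c['view']
    else:
        T=np.eye(4);T[:3,:3]=R.from_rotvec(s['tool_rot']).as_matrix();T[:3,3]=s['tool_pos']
        V=np.linalg.inv(T@c['tool_from_camera'])
    return K,D,V
def ray(c,p):
    K,D,V=c;q=cv2.undistortPoints(np.array([[p]],float),K,D)[0,0]
    d=V[:3,:3].T@np.array([q[0],q[1],1]);return -V[:3,:3].T@V[:3,3],d/np.linalg.norm(d)
def atz(c,p,z):
    o,d=ray(c,p);return o+d*(z-o[2])/d[2]
def tri(*cp):
    A=np.zeros((3,3));b=np.zeros(3)
    for c,p in cp:
        o,d=ray(c,p);M=np.eye(3)-np.outer(d,d);A+=M;b+=M@o
    X=np.linalg.solve(A,b);return X,[np.round(np.linalg.norm((np.eye(3)-np.outer(d,d))@(X-o))*1e3,1) for o,d in (ray(c,p) for c,p in cp)]
def proj(c,X):
    K,D,V=c;return cv2.projectPoints(np.atleast_2d(np.array(X,float)),cv2.Rodrigues(V[:3,:3])[0],V[:3,3],K,D)[0][:,0]
E
python3 - <<'E'
from h import *
im=robot.get_image('top');
cv2.imwrite('pics/b.png',cv2.resize(im[150:300,200:350,::-1],None,fx=4,fy=4,interpolation=cv2.INTER_CUBIC))
for cn in ('top','scene'):
  c=cam(cn)
  if cn=='scene': robot.get_image(cn)
  for n in ['swivel_axis','knob_grip','knob_end','head_grip','pointer_tip','tab_mark','amber_bottle','beaker','spanner','lc_column']:
    r=robot.boxes_of(cn,n)
    print(cn,n,[(np.round(x['position'],1),round(x['confidence'],2)) for x in r[:3]], [np.round(atz(c,r[0]['position'],{'swivel_axis':.012,'knob_grip':.068,'knob_end':.068,'head_grip':.092,'pointer_tip':.022,'tab_mark':.022}.get(n,0.01)),3)] if r else '')
print(robot.get_state()['clock'])
E
```

```text
top swivel_axis [(array([275.9, 219.1]), 0.61)] [array([0.497, 0.274, 0.012])]
top knob_grip [(array([284.3, 179.9]), 0.61)] [array([0.581, 0.254, 0.068])]
top knob_end [(array([284.6, 180. ]), 0.72)] [array([0.58 , 0.253, 0.068])]
top head_grip [(array([276.4, 223.1]), 0.64)] [array([0.473, 0.27 , 0.092])]
top pointer_tip [(array([274.2, 221.5]), 0.81)] [array([0.489, 0.278, 0.022])]
top tab_mark [] 
top amber_bottle [(array([139.5, 251.5]), 0.77), (array([282.5, 178.7]), 0.71), (array([275.2, 223.2]), 0.52)] [array([0.413, 0.604, 0.01 ])]
top beaker [(array([170.3, 181.3]), 0.87)] [array([0.589, 0.54 , 0.01 ])]
top spanner [(array([383.9, 190.8]), 0.91)] [array([0.571, 0.009, 0.01 ])]
top lc_column [(array([421.9, 244.3]), 0.81)] [array([ 0.44, -0.08,  0.01])]
scene swivel_axis [(array([256.7, 243.2]), 0.95)] [array([0.504, 0.334, 0.012])]
scene knob_grip [] 
scene knob_end [(array([294.8, 262.2]), 0.75), (array([258.7, 212.8]), 0.39)] [array([0.315, 0.369, 0.068])]
scene head_grip [(array([260.3, 229.6]), 0.65), (array([356.6, 209.3]), 0.49)] [array([0.459, 0.359, 0.092])]
scene pointer_tip [(array([261.7, 233.8]), 0.89)] [array([0.52 , 0.3  , 0.022])]
scene tab_mark [(array([298.5, 260.6]), 0.52), (array([259.1, 210.8]), 0.35)] [array([0.355, 0.312, 0.022])]
scene amber_bottle [(array([201.3, 291.9]), 0.81)] [array([0.437, 0.575, 0.01 ])]
scene beaker [(array([180.3, 252.7]), 0.75)] [array([0.614, 0.524, 0.01 ])]
scene spanner [] 
scene lc_column [(array([355.5, 211.5]), 0.62)] [array([ 0.427, -0.034,  0.01 ])]
1.25
```

View pics/b.png

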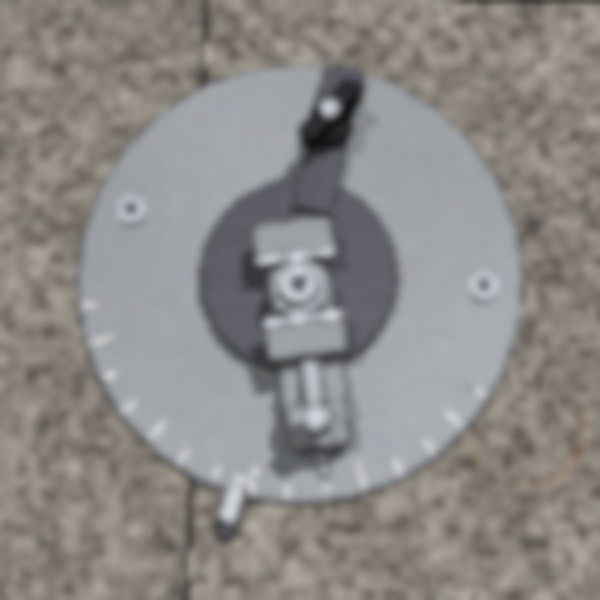

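```bash
python3 - <<'E'
from h import *
s=robot.get_state();print(np.round(R.from_rotvec(s['tool_rot']).as_matrix(),3))
c=cam('top')
f=lambda u,v,z:np.round(atz(c,(200+u/4-.4,150+v/4-.4),z),4)
print('knob',f(330,108,.083),'grip top',f(315,415,.111),'tab',f(234,490,.028))
pts=np.array([(82,285),(520,285),(300,65),(305,502),(130,420),(460,130),(155,120),(470,420)],float)
P=np.array([f(u,v,.012)[:2] for u,v in pts]);print(P)
A=np.c_[2*P,np.ones(len(P))];x=np.linalg.lstsq(A,(P**2).sum(1),rcond=None)[0];print(x[:2],np.sqrt(x[2]+x[:2]@x[:2]))
E
```

```text
[[-0.     0.263  0.965]
 [-0.     0.965 -0.263]
 [-1.    -0.    -0.   ]]
knob [0.5845 0.259  0.083 ] grip top [0.4033 0.2638 0.111 ] tab [0.3666 0.313  0.028 ]
[[0.4905 0.4103]
 [0.494  0.1432]
 [0.6315 0.2798]
 [0.361  0.2715]
 [0.4084 0.3779]
 [0.5908 0.1799]
 [0.595  0.3692]
 [0.4114 0.1734]]
[0.49676042 0.27679768] 0.13452196806434027
```

Estimated from the top view:
- Axis is about (0.497, 0.277).
- Knob is at r 89 mm and grip at r 94 mm. Both match the text.
- Head swing needed is about -23°.

Next I'll bring the wrist camera over the vise.

```bash
python3 -m pendant '[[100,[0.03,-0.026,0.02],[0,0,-2]],[100,[0.06,-0.052,0.03],[0,0,-4]],[100,[0.09,-0.078,0.03],[0,0,-6]],[100,[0.12,-0.104,0.03],[0,0,-9]],[100,[0.15,-0.13,0.03],[0,0,-12]],[100,[0.18,-0.156,0.03],[0,0,-15]],[100,[0.21,-0.182,0.03],[0,0,-18]],[100,[0.24,-0.208,0.03],[0,0,-18]],[100,[0.26,-0.23,0.03],[0,0,-18]],[100,[0.26,-0.23,0.03],[0,0,-18]]]'
python3 - <<'E'
from h import *
import json
s=robot.get_state();im=robot.get_image('wrist');cv2.imwrite('pics/c1.png',im[:,:,::-1])
print(s['clock'],s['tool_pos'],s['tool_rot'],s['joint_positions'])
json.dump({k:list(s[k]) for k in('tool_pos','tool_rot')},open('s1.json','w'))
E
```

```text
clock: 2.08
tool_pos: [0.4084, 0.2969, 0.2612]
tool_rot: [0.457, 1.519, -0.459]
ft_force: [-0.4, -0.7, 0.1]
width: 0.0852
2.0833 [0.40837713 0.29690162 0.26118098] [ 0.45721053  1.51941063 -0.45930436] [ 0.40918911  0.15740581  1.590055   -0.00254895  1.39320591 -0.57597815]
```

View pics/c1.png

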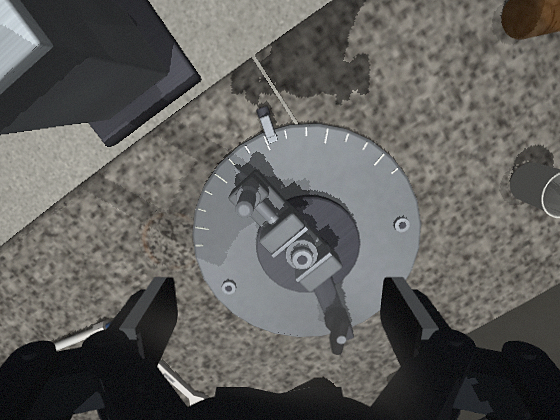

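The picture shows the tab at (267,130), the grip top at (245,208) and the knob centre at (340,340). I'll take a second view closer to the knob.

```bash
python3 -m pendant '[[100,[0.03,-0.01,-0.01],[0,0,0]],[100,[0.06,-0.02,-0.03],[0,0,0]],[100,[0.09,-0.03,-0.05],[0,0,0]],[100,[0.12,-0.035,-0.06],[0,0,0]],[100,[0.13,-0.035,-0.06],[0,0,0]],[100,[0.13,-0.035,-0.06],[0,0,0]],[100,[0.13,-0.035,-0.06],[0,0,0]],[100,[0.13,-0.035,-0.06],[0,0,0]],[100,[0.13,-0.035,-0.06],[0,0,0]],[100,[0.13,-0.035,-0.06],[0,0,0]]]'
python3 - <<'E'
from h import *
import json
s=robot.get_state();im=robot.get_image('wrist');cv2.imwrite('pics/c2.png',cv2.resize(im[:,:,::-1],(800,600),interpolation=cv2.INTER_CUBIC))
print(s['clock'],s['tool_pos'],s['tool_rot'])
json.dump({k:list(s[k]) for k in('tool_pos','tool_rot')},open('s2.json','w'))
for n in ['knob_grip','knob_end','head_grip','pointer_tip','tab_mark']:
  print(n,[(np.round(x['position'],1),round(x['confidence'],2)) for x in robot.boxes_of('wrist',n)[:3]])
a=cv2.imread('pics/c1.png');cv2.imwrite('pics/c1z.png',cv2.resize(a[100:370,180:430],None,fx=2.2,fy=2.2,interpolation=cv2.INTER_CUBIC))
E
```

```text
clock: 2.97
tool_pos: [0.5335, 0.2665, 0.2024]
tool_rot: [0.454, 1.522, -0.452]
ft_force: [-1.2, 0.7, -0.4]
width: 0.0853
2.9667 [0.53348541 0.26654737 0.20243898] [ 0.45387315  1.52181643 -0.4524844 ]
knob_grip [(array([306.6, 251.2]), 0.73)]
knob_end [(array([303.9, 249.7]), 0.98)]
head_grip [(array([252.5, 129. ]), 0.85)]
pointer_tip [(array([250.6, 127.3]), 0.77), (array([545.6,  71.4]), 0.36)]
tab_mark [(array([218.6,   3.9]), 0.5)]
```

View pics/c2.png

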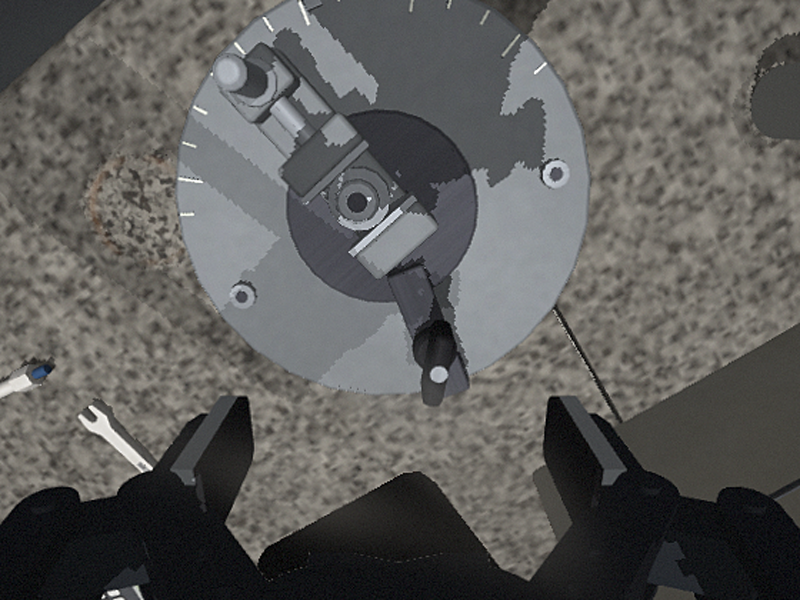

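View pics/c1z.png

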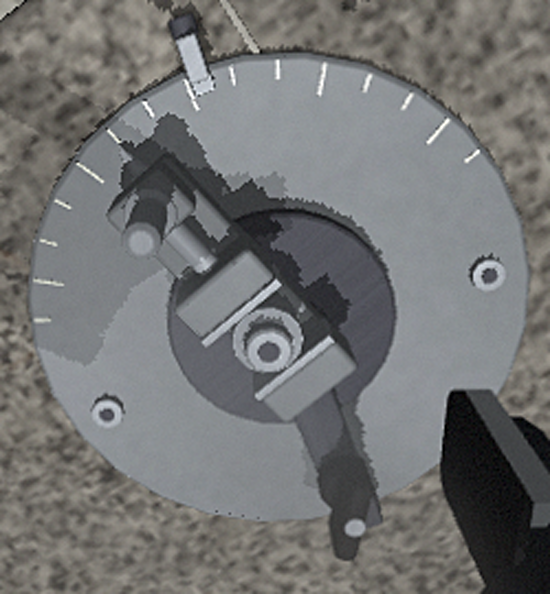

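```bash
python3 - <<'E'
from h import *
im=robot.get_image('wrist')
cr=im[210:290,260:370,::-1]
cr=cv2.convertScaleAbs(cr,alpha=1.0);cr=(255*(cr/255.)**.5).astype(np.uint8)
cv2.imwrite('pics/c3.png',cv2.resize(cr,None,fx=7,fy=7,interpolation=cv2.INTER_CUBIC))
E
```

```text
(no output)
```

View pics/c3.png

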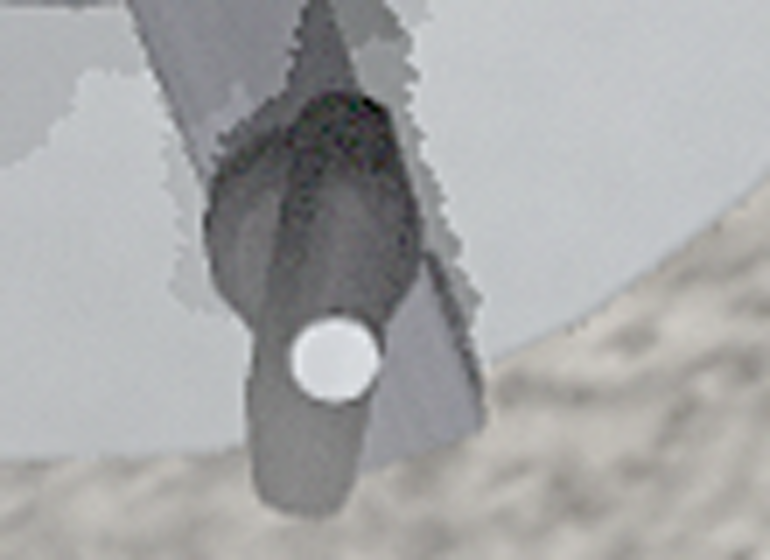

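```bash
python3 - <<'E'
from h import *
import json
s=[{k:np.array(v) for k,v in json.load(open(f)).items()} for f in('s1.json','s2.json')]
c1,c2=[cam('wrist',x) for x in s];ct=cam('top')
g3=lambda u,v:(260+(u-3)/7,210+(v-3)/7)
g2=lambda u,v:(u*.7,v*.7)
g1=lambda u,v:(180+u/2.2-.3,100+v/2.2-.3)
gt=lambda u,v:(200+u/4-.4,150+v/4-.4)
print('knobtop',tri((c1,g1(356,527)),(c2,g3(335,358))),tri((c1,g1(356,527)),(c2,g3(335,358)),(ct,gt(330,108))))
print('griptop',tri((c1,g1(143,240)),(c2,g2(231,70))),tri((c1,g1(143,240)),(c2,g2(231,70)),(ct,gt(314,416))))
print('jawfit',tri((c1,g1(268,349)),(c2,g2(357,203))))
print('tabtop inner edge',tri((c1,g1(200,85)),(c2,g2(312,5))))
print('tab outer',atz(c1,g1(187,38),.028),atz(c1,g1(180,22),.028), atz(c1,g1(202,82),.028))
print('plate screws',tri((c1,g1(489,275)),(c2,g2(555,173))),tri((c1,g1(107,412)),(c2,g2(243,295))))
a=atz(c2,g3(335,358),.083);b=atz(c2,g3(305,515),.083);print(a,b,np.linalg.norm(a-b),np.degrees(np.arctan2(*(b-a)[1::-1])))
# edge dirs
for p,q in [((250,400),(285,190)),((360,470),(390,290))]:
  a=atz(c2,g3(*p),.083);b=atz(c2,g3(*q),.083);print(np.degrees(np.arctan2(*(a-b)[1::-1])))
# plate ellipse from c2,c1
for c,g,pts in((c2,g2,[(178,190),(588,190),(300,380),(540,330),(230,325),(197,110),(560,80),(400,393)]),(c1,g1,[(30,300),(527,290),(270,520),(280,50),(120,120),(450,120),(85,440)])):
  P=np.array([atz(c,g(*p),.012)[:2] for p in pts]);A=np.c_[2*P,np.ones(len(P))];x=np.linalg.lstsq(A,(P**2).sum(1),rcond=None)[0];print('axis',x[:2],np.sqrt(x[2]+x[:2]@x[:2]))
E
```

```text
knobtop (array([0.58344525, 0.26083036, 0.08455765]), [np.float64(0.1), np.float64(0.1)]) (array([0.58518031, 0.25980351, 0.08142918]), [np.float64(0.6), np.float64(0.6), np.float64(0.8)])
griptop (array([0.40253024, 0.26503883, 0.10758438]), [np.float64(0.2), np.float64(0.2)]) (array([0.40271343, 0.26477425, 0.10723798]), [np.float64(0.2), np.float64(0.5), np.float64(0.5)])
jawfit (array([0.48144697, 0.27493125, 0.07957298]), [np.float64(0.0), np.float64(0.0)])
tabtop inner edge (array([0.37273594, 0.30937725, 0.0057625 ]), [np.float64(0.2), np.float64(0.2)])
tab outer [0.34975161 0.31791154 0.028     ] [0.34200531 0.31926398 0.028     ] [0.37035833 0.31246367 0.028     ]
plate screws (array([0.53718356, 0.38193542, 0.01635801]), [np.float64(0.1), np.float64(0.1)]) (array([0.49331082, 0.16559037, 0.0124543 ]), [np.float64(0.3), np.float64(0.3)])
[0.58415339 0.2606094  0.083     ] [0.59949489 0.24701404 0.083     ] 0.020498663524141664 -41.54677627675739
-40.89021854814685
-39.99910511514668
axis [0.49955093 0.27791022] 0.1335724540274163
axis [0.4952278  0.27811012] 0.1337384962149183
```

```bash
cat > st.py <<'E'
from h import *
s=robot.get_state();M=R.from_rotvec(s['tool_rot']).as_matrix()
print(s['clock'],np.round(s['tool_pos'],4),'zyaw',np.degrees(np.arctan2(M[1,2],M[0,2])).round(2),'tilt',np.round(M[:,0],3),'F',np.round(s['ft_force'],1),'M',np.round(s['moment'],2),'w',round(s['width'],4),'j',np.round(s['joint_positions'],2))
E
python3 st.py
```

```text
3.3167 [0.5344 0.2657 0.2015] zyaw -33.23 tilt [ 0.  0. -1.] F [-0.5 -0.6 -0.4] M [ 0.03 -0.   -0.01] w 0.0852 j [ 0.27  0.36  1.46  0.    1.32 -0.72]
```

```bash
python3 - <<'E'
from h import *
import json
s={k:np.array(v) for k,v in json.load(open('s2.json')).items()}
c2=cam('wrist',s);ct=cam('top')
for p in [(800,330),(625,420),(535,470),(400,472),(260,550)]:print(p,atz(c2,(p[0]*.7,p[1]*.7),0.0))
for p in [(180,127),(284,127),(312,148),(378,149)]:print(p,atz(ct,p,0.0))
E
```

```text
(800, 330) [0.74297681 0.49117632 0.        ]
(625, 420) [0.73595318 0.34484621 0.        ]
(535, 470) [7.36980395e-01 2.64351977e-01 5.55111512e-17]
(400, 472) [0.67873537 0.17319602 0.        ]
(260, 550) [0.68076797 0.02857545 0.        ]
(180, 127) [0.7367061 0.5266827 0.       ]
(284, 127) [0.73899352 0.25819515 0.        ]
(312, 148) [0.68328768 0.1861658  0.        ]
(378, 149) [0.68270183 0.01869538 0.        ]
```

Tower face is at x≈0.68, so there is enough clearance. Moving over the knob, then down.

```bash
python3 -m pendant '[[55,[0.025,-0.003,-0.03],[0,0,-4]],[55,[0.05,-0.005,-0.05],[0,0,-8]],[55,[0.05,-0.005,-0.07],[0,0,-8]],[55,[0.05,-0.005,-0.09],[0,0,-8]],[55,[0.05,-0.005,-0.10],[0,0,-8]],[55,[0.05,-0.005,-0.10],[0,0,-8]],[55,[0.05,-0.005,-0.10],[0,0,-8]],[55,[0.05,-0.005,-0.10],[0,0,-8]],[55,[0.05,-0.005,-0.10],[0,0,-8]],[55,[0.05,-0.005,-0.10],[0,0,-8]]]'
python3 - <<'E'
from h import *
exec(open('st.py').read())
im=robot.get_image('wrist')
c=cam('wrist',s);print(proj(c,[[.584,.260,.083],s['tool_pos']]))
a=np.radians(-41);d=np.array([np.cos(a),np.sin(a),0])*.023;k=np.array([.584,.26,.083])
im=im[:,:,::-1].copy();im=(255*(im/255.)**.6).astype(np.uint8)
cv2.imwrite('pics/d1.png',cv2.resize(im,(800,600)))
for p in proj(c,[k-d,k,k+d]):cv2.circle(im,tuple(np.int32(np.round(p))),2,(0,0,255),-1)
cv2.imwrite('pics/d2.png',cv2.resize(im[180:380,180:400],None,fx=3,fy=3,interpolation=cv2.INTER_CUBIC))
E
```

```text
clock: 4.15
tool_pos: [0.5852, 0.261, 0.103]
tool_rot: [0.564, 1.494, -0.561]
ft_force: [0.1, 0.3, -0.7]
width: 0.0472
4.15 [0.5852 0.261  0.103 ] zyaw -41.22 tilt [ 0.003  0.001 -1.   ] F [ 0.1  0.3 -0.7] M [ 0.01 -0.01  0.02] w 0.0472 j [ 0.25  0.52  1.47 -0.    1.15 -0.61]
[[276.69497897 263.13012048]
 [280.07479423 283.3206147 ]]
```

View pics/d2.png

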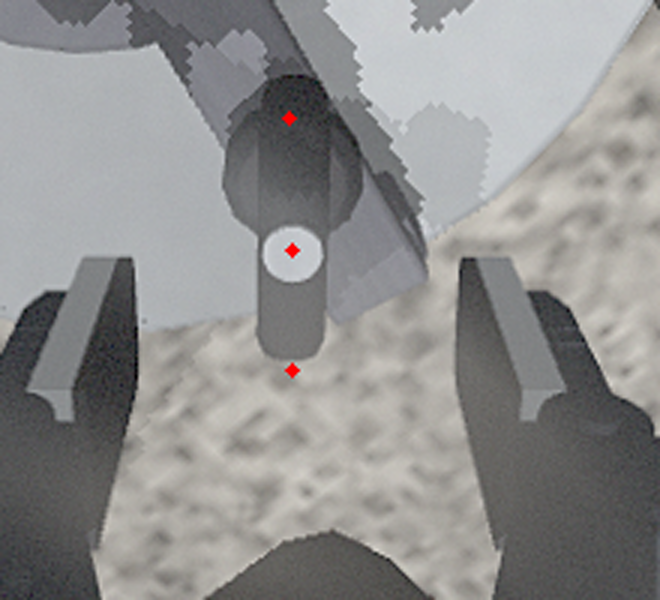

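The bar is centred between the pads, with its dot at (292,252) in the crop, and aligned. Down 41 mm and close.

```bash
python3 -m pendant '[[55,[0,0,-0.02],[0,0,0]],[55,[0,0,-0.035],[0,0,0]],[55,[0,0,-0.041],[0,0,0]],[55,[0,0,-0.041],[0,0,0]],[0,[0,0,-0.041],[0,0,0]],[0,[0,0,-0.041],[0,0,0]],[0,[0,0,-0.041],[0,0,0]],[0,[0,0,-0.041],[0,0,0]],[0,[0,0,-0.041],[0,0,0]],[0,[0,0,-0.041],[0,0,0]]]'; python3 st.py
```

```text
clock: 5.03
tool_pos: [0.5849, 0.2605, 0.0617]
tool_rot: [0.563, 1.495, -0.562]
ft_force: [-1.7, -2.0, 5.9]
width: 0.0104
5.0333 [0.5849 0.2605 0.0617] zyaw -41.22 tilt [ 0.001 -0.    -1.   ] F [-1.7 -2.   5.9] M [-0.4   0.39  0.08] w 0.0104 j [ 0.25  0.56  1.51 -0.    1.07 -0.61]
```

```bash
python3 -m pendant '[[0,[0,0,0],[0,0,6]],[0,[0,0,0],[0,0,12]],[0,[0,0,0],[0,0,18]],[0,[0,0,0],[0,0,24]],[0,[0,0,0],[0,0,30]],[0,[0,0,0],[0,0,36]],[0,[0,0,0.001],[0,0,42]],[0,[0,0,0.001],[0,0,48]],[0,[0,0,0.001],[0,0,53]],[0,[0,0,0.001],[0,0,53]]]'; python3 st.py
```

```text
clock: 5.87
tool_pos: [0.5848, 0.2599, 0.0618]
tool_rot: [-0.164, 1.564, 0.163]
ft_force: [-0.3, -4.6, 2.1]
width: 0.0107
5.8667 [0.5848 0.2599 0.0618] zyaw 11.94 tilt [ 0.001 -0.001 -1.   ] F [-0.3 -4.6  2.1] M [-0.62  0.07  0.12] w 0.0107 j [ 0.24  0.56  1.51 -0.    1.07 -1.53]
```

```bash
python3 -m pendant '[[55,[0,0,0],[0,0,0]],[55,[0,0,0],[0,0,0]],[55,[0,0,0],[0,0,0]],[55,[0,0,0.04],[0,0,0]],[55,[0,0,0.08],[0,0,0]],[55,[-0.04,0.001,0.09],[0,0,-1]],[55,[-0.08,0.002,0.09],[0,0,-2]],[55,[-0.12,0.003,0.09],[0,0,-3]],[55,[-0.12,0.003,0.09],[0,0,-4]],[55,[-0.12,0.003,0.09],[0,0,-4]]]'
python3 - <<'E'
from h import *
exec(open('st.py').read())
im=robot.get_image('wrist')
import json
json.dump({k:list(s[k]) for k in('tool_pos','tool_rot')},open('s3.json','w'))
im=im[:,:,::-1].copy();im=(255*(im/255.)**.6).astype(np.uint8)
cv2.imwrite('pics/e1.png',cv2.resize(im,(800,600)))
E
```

```text
clock: 6.7
tool_pos: [0.4619, 0.2642, 0.1516]
tool_rot: [-0.106, 1.569, 0.107]
ft_force: [1.8, -0.2, 1.1]
width: 0.047
6.7 [0.4619 0.2642 0.1516] zyaw 7.78 tilt [-0.001  0.    -1.   ] F [ 1.8 -0.2  1.1] M [ 0.02 -0.   -0.02] w 0.047 j [ 0.31  0.3   1.69  0.    1.16 -1.4 ]
```

View pics/e1.png

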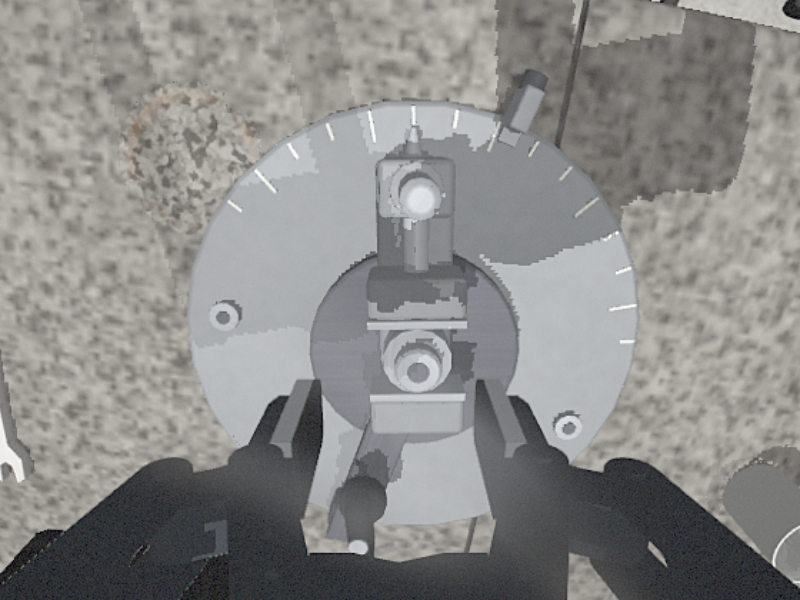

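The knob bar has followed the turn. The pointer tip is at (413,128) and the tab runs from (508,138) to (535,77). Zooming in to measure the swing.

```bash
python3 - <<'E'
import cv2
a=cv2.imread('pics/e1.png')[50:250,350:600];cv2.imwrite('pics/e2.png',cv2.resize(a,None,fx=3,fy=3,interpolation=cv2.INTER_CUBIC))
E
```

```text
(no output)
```

View pics/e2.png

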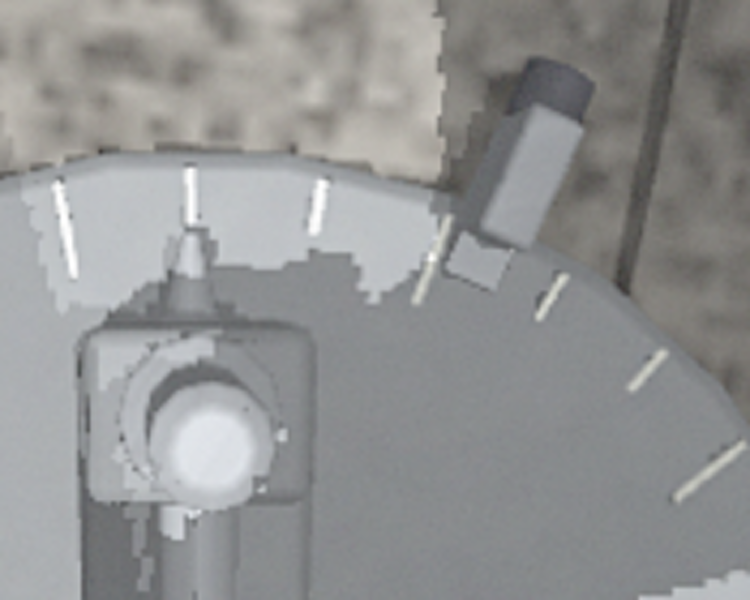

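```bash
python3 - <<'E'
from h import *
import json
s={k:np.array(v) for k,v in json.load(open('s3.json')).items()}
c=cam('wrist',s)
g=lambda u,v:((350+u/3)*.7,(50+v/3)*.7); ge=lambda u,v:(u*.7,v*.7)
pts=[(190,320),(637,305),(300,500),(413,100),(560,143),(270,155),(215,400),(600,430)]
P=np.array([atz(c,ge(*p),.012)[:2] for p in pts]);A=np.c_[2*P,np.ones(len(P))];x=np.linalg.lstsq(A,(P**2).sum(1),rcond=None)[0];print('axis',x[:2],np.sqrt(x[2]+x[:2]@x[:2]))
ax=x[:2]
for AX in (ax,np.array([.4965,.2772])):
  for n,p,z in [('tip',(191,230),.022),('griptop',(212,445),.111),('foot c',(481,260),.013),('foot in',(471,280),.013),('clip in',(508,235),.028),('clip out',(560,110),.028)]:
    q=atz(c,g(*p),z);d=q[:2]-AX;print(n,q.round(4),'r',np.linalg.norm(d).round(4),'ang',np.degrees(np.arctan2(d[1],d[0])).round(2)%360)
  
# screws on plate: center 
print(atz(c,ge(223,317),.014),atz(c,ge(568,427),.014))
k=atz(c,ge(358,547),.083);print('knob',k)
E
```

```text
axis [0.49470874 0.27940416] 0.13382858844649376
tip [0.3754 0.2604 0.022 ] r 0.1208 ang 189.04
griptop [0.4019 0.2641 0.111 ] r 0.0941 ang 189.38
foot c [0.3729 0.3119 0.013 ] r 0.126 ang 165.08
foot in [0.3765 0.3107 0.013 ] r 0.1223 ang 165.15
clip in [0.369  0.3124 0.028 ] r 0.13 ang 165.29
clip out [0.3485 0.317  0.028 ] r 0.151 ang 165.57
tip [0.3754 0.2604 0.022 ] r 0.1223 ang 187.89
griptop [0.4019 0.2641 0.111 ] r 0.0955 ang 187.9
foot c [0.3729 0.3119 0.013 ] r 0.1283 ang 164.34
foot in [0.3765 0.3107 0.013 ] r 0.1246 ang 164.38
clip in [0.369  0.3124 0.028 ] r 0.1323 ang 164.57
clip out [0.3485 0.317  0.028 ] r 0.1533 ang 164.94
[0.4940561 0.1655095 0.014    ] [0.5384475  0.38277907 0.014     ]
knob [0.58456025 0.26000557 0.083     ]
```

```bash
python3 st.py; python3 -m pendant '[[55,[-0.03,0,0],[0,0,0]],[55,[-0.06,0.001,0],[0,0,0]],[55,[-0.06,0.001,-0.02],[0,0,0]],[55,[-0.06,0.001,-0.045],[0,0,0]],[55,[-0.06,0.001,-0.065],[0,0,0]],[55,[-0.06,0.001,-0.07],[0,0,0]],[55,[-0.06,0.001,-0.07],[0,0,0]],[55,[-0.06,0.001,-0.07],[0,0,0]],[55,[-0.06,0.001,-0.07],[0,0,0]],[55,[-0.06,0.001,-0.07],[0,0,0]]]'
python3 - <<'E'
from h import *
exec(open('st.py').read())
im=robot.get_image('wrist')
im=im[:,:,::-1].copy();im=(255*(im/255.)**.6).astype(np.uint8)
cv2.imwrite('pics/f1.png',cv2.resize(im,(800,600)))
E
```

```text
6.75 [0.4642 0.2643 0.1519] zyaw 7.8 tilt [ 0.002  0.001 -1.   ] F [0.4 1.1 0.2] M [ 0.01 -0.07  0.06] w 0.0469 j [ 0.31  0.3   1.69  0.    1.15 -1.4 ]
clock: 7.58
tool_pos: [0.4058, 0.2651, 0.0825]
tool_rot: [-0.106, 1.566, 0.107]
ft_force: [-0.3, 0.2, 0.4]
width: 0.0471
7.5833 [0.4058 0.2651 0.0825] zyaw 7.76 tilt [ 0.002  0.001 -1.   ] F [-0.3  0.2  0.4] M [ 0.02  0.01 -0.  ] w 0.0471 j [ 0.35  0.3   1.89  0.    0.95 -1.36]
```

View pics/f1.png

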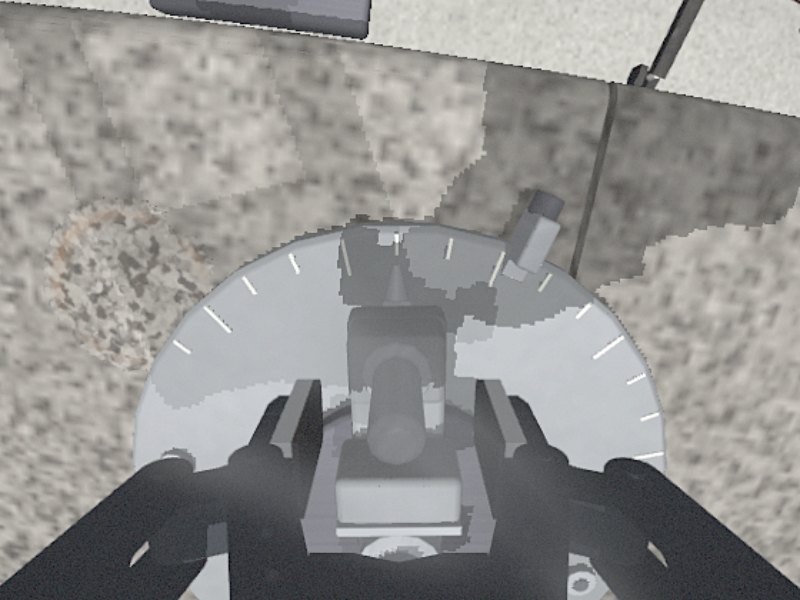

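The grip is centred between the pads (398,440). Closing.

```bash
python3 -m pendant '[[0,[0,0,0],[0,0,0]],[0,[0,0,0],[0,0,0]],[0,[0,0,0],[0,0,0]],[0,[0,0,0],[0,0,0]],[0,[0,0,0],[0,0,0]],[0,[0,0,0],[0,0,0]],[0,[0,0,0],[0,0,0]],[0,[0,0,0],[0,0,0]],[0,[0,0,0],[0,0,0]],[0,[0,0,0],[0,0,0]]]'; python3 st.py
python3 -m pendant '[[0,[-0.0005,0.004,0],[0,0,-2.4]],[0,[-0.0008,0.008,0],[0,0,-4.9]],[0,[-0.0008,0.012,0],[0,0,-7.4]],[0,[-0.0008,0.0164,0],[0,0,-9.9]],[0,[-0.0005,0.0205,0],[0,0,-12.4]],[0,[-0.0002,0.0246,0],[0,0,-14.9]],[0,[0.0005,0.0287,0],[0,0,-17.4]],[0,[0.0012,0.0328,0],[0,0,-19.9]],[0,[0.0026,0.0385,0],[0,0,-23.4]],[0,[0.0026,0.0385,0],[0,0,-23.4]]]'
python3 - <<'E'
from h import *
exec(open('st.py').read())
im=robot.get_image('wrist')
im=im[:,:,::-1].copy();im=(255*(im/255.)**.6).astype(np.uint8)
cv2.imwrite('pics/g1.png',cv2.resize(im,(800,600)))
E
```

```text
clock: 8.47
tool_pos: [0.4047, 0.2648, 0.0819]
tool_rot: [-0.106, 1.567, 0.107]
ft_force: [-1.8, -1.6, 6.1]
width: 0.0142
8.4667 [0.4047 0.2648 0.0819] zyaw 7.77 tilt [ 0.001  0.    -1.   ] F [-1.8 -1.6  6.1] M [-0.08  0.16 -0.01] w 0.0142 j [ 0.35  0.3   1.89 -0.    0.95 -1.36]
clock: 9.3
tool_pos: [0.4073, 0.3039, 0.0819]
tool_rot: [0.217, 1.559, -0.216]
ft_force: [-2.9, 0.6, 7.2]
width: 0.0143
9.3 [0.4073 0.3039 0.0819] zyaw -15.78 tilt [ 0.001  0.001 -1.   ] F [-2.9  0.6  7.2] M [-0.07  0.34 -0.21] w 0.0143 j [ 0.42  0.34  1.83  0.    0.97 -0.87]
```

View pics/g1.png

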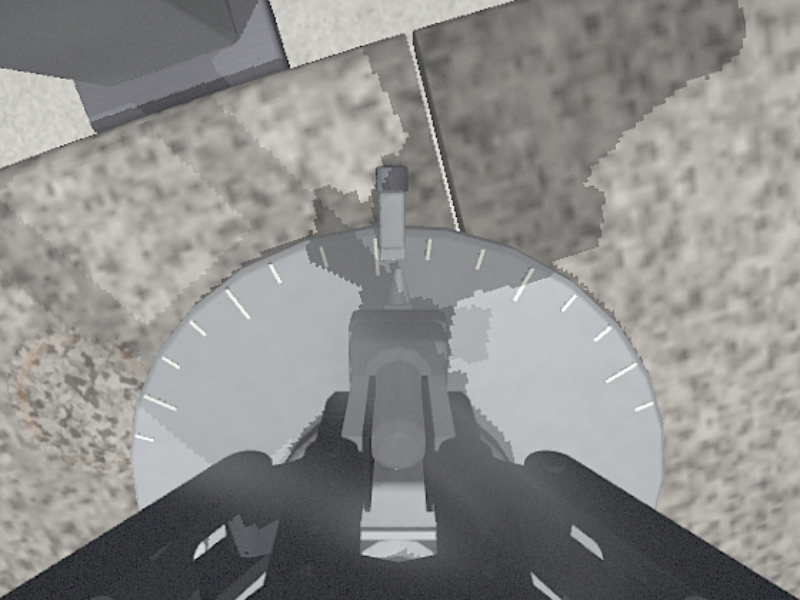

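```bash
python3 - <<'E'
from h import *
import cv2
s=robot.get_state();c=cam('wrist',s)
im=robot.get_image('wrist')[100:230,230:330,::-1];im=(255*(im/255.)**.6).astype(np.uint8)
cv2.imwrite('pics/g2.png',cv2.resize(im,None,fx=4.5,fy=4.5,interpolation=cv2.INTER_CUBIC))
ge=lambda u,v:(u*.7,v*.7)
AX=np.array([.4965,.2772])
for n,p,z in [('tip',(398,265),.022),('foot c',(391.5,255),.013),('clip in',(391.5,245),.028),('clip out',(392,195),.028)]:
    q=atz(c,ge(*p),z);d=q[:2]-AX;print(n,q.round(4),'r',np.linalg.norm(d).round(4),'ang',np.degrees(np.arctan2(d[1],d[0])).round(2)%360)
E
```

```text
tip [0.3777 0.3117 0.022 ] r 0.1237 ang 163.81
foot c [0.3748 0.3097 0.013 ] r 0.1259 ang 165.06
clip in [0.3679 0.3118 0.028 ] r 0.1331 ang 164.94
clip out [0.3495 0.3172 0.028 ] r 0.1523 ang 164.77
```

View pics/g2.png

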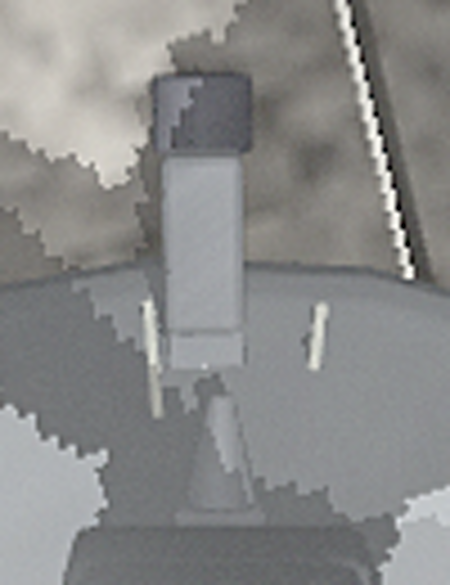

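The tip is about 2 mm past the tab centreline (columns 221 and 205, clip about 80 px wide), which is about 1°. I'll correct that, release and lift.

```bash
python3 -m pendant '[[0,[-0.0005,-0.0016,0],[0,0,1]],[0,[-0.0005,-0.0018,0],[0,0,1.1]],[0,[-0.0005,-0.0018,0],[0,0,1.1]],[0,[-0.0005,-0.0018,0],[0,0,1.1]],[50,[-0.0005,-0.0018,0],[0,0,1.1]],[50,[-0.0005,-0.0018,0],[0,0,1.1]],[50,[-0.0005,-0.0018,0],[0,0,1.1]],[50,[-0.0005,-0.0018,0.02],[0,0,1.1]],[50,[-0.0005,-0.0018,0.05],[0,0,1.1]],[50,[-0.0005,-0.0018,0.07],[0,0,1.1]]]'
python3 - <<'E'
from h import *
exec(open('st.py').read())
im=robot.get_image('wrist')
s=robot.get_state();im=robot.get_image('wrist')
import json
json.dump({k:list(s[k]) for k in('tool_pos','tool_rot')},open('s4.json','w'))
im=im[:,:,::-1].copy();im=(255*(im/255.)**.6).astype(np.uint8)
cv2.imwrite('pics/h1.png',cv2.resize(im[120:320,180:380],None,fx=3,fy=3,interpolation=cv2.INTER_CUBIC))
E
```

```text
clock: 10.23
tool_pos: [0.4067, 0.3014, 0.1526]
tool_rot: [0.199, 1.562, -0.199]
ft_force: [0.3, -0.0, 0.1]
width: 0.0428
10.2333 [0.4067 0.3014 0.1526] zyaw -14.51 tilt [ 0.  0. -1.] F [ 0.3 -0.   0.1] M [ 0.03 -0.04  0.  ] w 0.0428 j [ 0.42  0.25  1.75 -0.    1.14 -0.9 ]
```

View pics/h1.png

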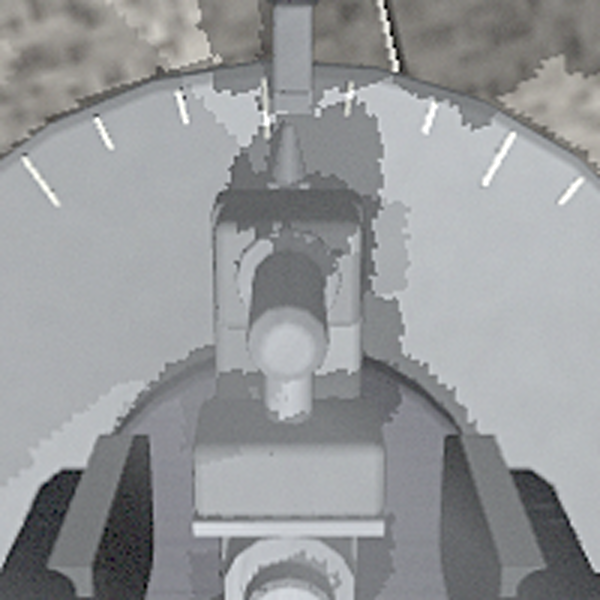

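Tip and tab now line up to within 1 mm (columns 290 and 293). Back to the knob.

```bash
python3 -m pendant '[[50,[0.035,-0.008,0],[0,0,5]],[50,[0.07,-0.016,0],[0,0,10]],[50,[0.105,-0.024,0],[0,0,15]],[50,[0.14,-0.032,0],[0,0,20]],[50,[0.178,-0.041,0],[0,0,26]],[50,[0.178,-0.041,-0.02],[0,0,26]],[50,[0.178,-0.041,-0.05],[0,0,26]],[50,[0.178,-0.041,-0.05],[0,0,26]],[50,[0.178,-0.041,-0.05],[0,0,26]],[50,[0.178,-0.041,-0.05],[0,0,26]]]'
python3 - <<'E'
from h import *
exec(open('st.py').read())
im=robot.get_image('wrist')
c=cam('wrist',s);print(proj(c,[[.584,.260,.083]]))
im=im[:,:,::-1].copy();im=(255*(im/255.)**.6).astype(np.uint8)
cv2.imwrite('pics/i1.png',cv2.resize(im[180:380,180:400],None,fx=3,fy=3,interpolation=cv2.INTER_CUBIC))
E
```

```text
clock: 11.17
tool_pos: [0.5843, 0.2606, 0.1016]
tool_rot: [-0.158, 1.566, 0.157]
ft_force: [-0.1, -0.2, 1.4]
width: 0.0429
11.1667 [0.5843 0.2606 0.1016] zyaw 11.5 tilt [-0. -0. -1.] F [-0.1 -0.2  1.4] M [ 0.01 -0.02 -0.  ] w 0.0429 j [ 0.25  0.52  1.47  0.    1.15 -1.53]
[[277.42421658 264.79296117]]
```

View pics/i1.png

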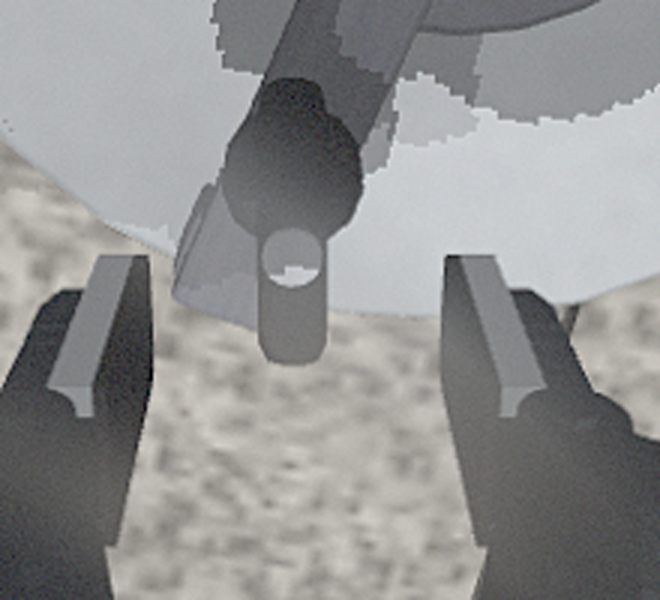

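The bar is aligned between the pads, with its dot at (292,258). Descend and grip.

```bash
python3 -m pendant '[[50,[0,0,-0.02],[0,0,0.4]],[50,[0,0,-0.035],[0,0,0.4]],[50,[0,0,-0.04],[0,0,0.4]],[50,[0,0,-0.04],[0,0,0.4]],[0,[0,0,-0.04],[0,0,0.4]],[0,[0,0,-0.04],[0,0,0.4]],[0,[0,0,-0.04],[0,0,0.4]],[0,[0,0,-0.04],[0,0,0.4]],[0,[0,0,-0.04],[0,0,0.4]],[0,[0,0,-0.04],[0,0,0.4]]]'; python3 st.py
python3 -m pendant '[[0,[0,0,0],[0,0,-6]],[0,[0,0,0],[0,0,-12]],[0,[0,0,0],[0,0,-18]],[0,[0,0,0],[0,0,-24]],[0,[0,0,0],[0,0,-30]],[0,[0,0,0],[0,0,-36]],[0,[0,0,-0.001],[0,0,-42]],[0,[0,0,-0.001],[0,0,-48]],[0,[0,0,-0.001],[0,0,-51]],[0,[0,0,-0.001],[0,0,-51]]]'; python3 st.py
```

```text
clock: 12.05
tool_pos: [0.5856, 0.2601, 0.0632]
tool_rot: [-0.163, 1.562, 0.162]
ft_force: [-0.9, -2.5, 6.9]
width: 0.0104
12.05 [0.5856 0.2601 0.0632] zyaw 11.86 tilt [ 0.003 -0.    -1.   ] F [-0.9 -2.5  6.9] M [-0.35  0.14 -0.06] w 0.0104 j [ 0.24  0.56  1.51 -0.    1.07 -1.53]
clock: 12.88
tool_pos: [0.5857, 0.2599, 0.0632]
tool_rot: [0.537, 1.5, -0.536]
ft_force: [-3.4, -4.8, 12.2]
width: 0.0109
12.8833 [0.5857 0.2599 0.0632] zyaw -39.29 tilt [ 0.003 -0.    -1.   ] F [-3.4 -4.8 12.2] M [-0.71  0.55 -0.04] w 0.0109 j [ 0.24  0.56  1.51 -0.    1.07 -0.64]
```

```bash
python3 -m pendant '[[0,[0,0,0],[0,0,-1]],[0,[0,0,0],[0,0,-2]],[0,[0,0,0],[0,0,-3]],[0,[0,0,0],[0,0,-3]],[0,[0,0,0],[0,0,-3]],[0,[0,0,0],[0,0,-3]],[0,[0,0,0],[0,0,-3]],[0,[0,0,0],[0,0,-3]],[0,[0,0,0],[0,0,-3]],[0,[0,0,0],[0,0,-3]]]'; python3 st.py
python3 -m pendant '[[0,[0,0,0],[0,0,-1]],[0,[0,0,0],[0,0,-2]],[0,[0,0,0],[0,0,-3]],[0,[0,0,0],[0,0,-4]],[0,[0,0,0],[0,0,-4]],[0,[0,0,0],[0,0,-4]],[0,[0,0,0],[0,0,-4]],[0,[0,0,0],[0,0,-4]],[0,[0,0,0],[0,0,-4]],[0,[0,0,0],[0,0,-4]]]'; python3 st.py
```

```text
clock: 13.72
tool_pos: [0.5856, 0.2599, 0.0631]
tool_rot: [0.575, 1.49, -0.574]
ft_force: [-3.0, -3.7, 12.1]
width: 0.0103
13.7167 [0.5856 0.2599 0.0631] zyaw -42.13 tilt [ 0.003 -0.    -1.   ] F [-3.  -3.7 12.1] M [-0.69  0.55 -0.02] w 0.0103 j [ 0.24  0.56  1.51 -0.    1.07 -0.59]
clock: 14.55
tool_pos: [0.5856, 0.2599, 0.0632]
tool_rot: [0.629, 1.475, -0.628]
ft_force: [-3.4, -4.8, 12.8]
width: 0.0111
14.55 [0.5856 0.2599 0.0632] zyaw -46.12 tilt [ 0.003 -0.    -1.   ] F [-3.4 -4.8 12.8] M [-0.72  0.54  0.03] w 0.0111 j [ 0.24  0.56  1.51 -0.    1.07 -0.52]
```

```bash
python3 -m pendant '[[0,[0,0,0],[0,0,-1]],[0,[0,0,0],[0,0,-2]],[0,[0,0,0],[0,0,-3]],[0,[0,0,0],[0,0,-4]],[0,[0,0,0],[0,0,-5]],[0,[0,0,0],[0,0,-6]],[0,[0,0,0],[0,0,-6]],[0,[0,0,0],[0,0,-6]],[0,[0,0,0],[0,0,-6]],[0,[0,0,0],[0,0,-6]]]'; python3 st.py
python3 - <<'E'
from h import *
exec(open('st.py').read())
im=robot.get_image('wrist')
c=cam('wrist',s);print(proj(c,[[.584,.260,.083]]))
im=im[:,:,::-1].copy();im=(255*(im/255.)**.6).astype(np.uint8)
cv2.imwrite('pics/j1.png',cv2.resize(im[180:380,180:400],None,fx=3,fy=3,interpolation=cv2.INTER_CUBIC))
E
```

```text
clock: 15.38
tool_pos: [0.5857, 0.2599, 0.0633]
tool_rot: [0.705, 1.449, -0.705]
ft_force: [-3.4, -4.7, 12.8]
width: 0.0103
15.3833 [0.5857 0.2599 0.0633] zyaw -51.81 tilt [ 0.004 -0.002 -1.   ] F [-3.4 -4.7 12.8] M [-0.72  0.52  2.28] w 0.0103 j [ 0.25  0.56  1.51 -0.    1.07 -0.42]
15.3833 [0.5857 0.2599 0.0633] zyaw -51.81 tilt [ 0.004 -0.002 -1.   ] F [-3.4 -4.7 12.8] M [-0.72  0.52  2.28] w 0.0103 j [ 0.25  0.56  1.51 -0.    1.07 -0.42]
[[277.45060945 305.27845932]]
```

View pics/j1.png

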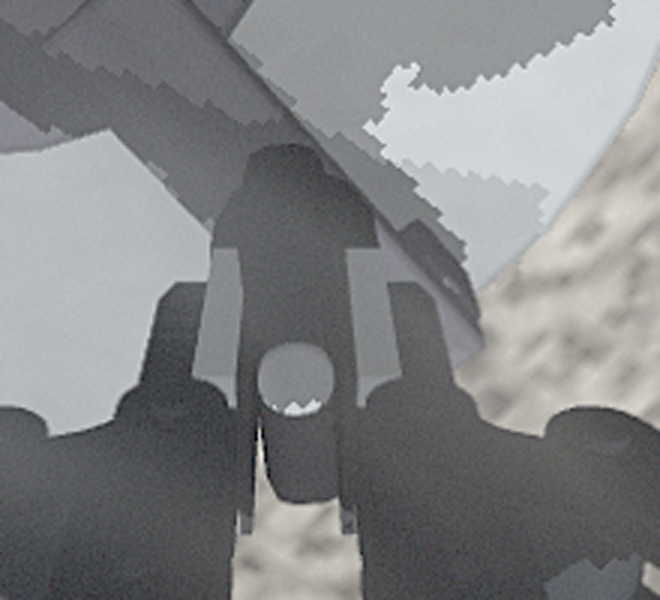

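The Mz of 2.3 N m shows the hard stop is reached. Release, lift away and check.

```bash
python3 -m pendant '[[0,[0,0,0],[0,0,1]],[0,[0,0,0],[0,0,1]],[50,[0,0,0],[0,0,1]],[50,[0,0,0],[0,0,1]],[50,[0,0,0],[0,0,1]],[50,[0,0,0],[0,0,1]],[50,[0,0,0.03],[0,0,1]],[50,[0,0,0.07],[0,0,1]],[50,[0,0,0.09],[0,0,1]],[50,[0,0,0.09],[0,0,1]]]'
python3 -m pendant '[[50,[-0.04,0,0],[0,0,7]],[50,[-0.08,0.01,0.02],[0,0,14]],[50,[-0.12,0.02,0.03],[0,0,21]],[50,[-0.15,0.025,0.03],[0,0,28]],[50,[-0.15,0.025,0.03],[0,0,36]],[50,[-0.15,0.025,0.03],[0,0,36]],[50,[-0.15,0.025,0.03],[0,0,36]],[50,[-0.15,0.025,0.03],[0,0,36]],[50,[-0.15,0.025,0.03],[0,0,36]],[50,[-0.15,0.025,0.03],[0,0,36]]]'
python3 - <<'E'
from h import *
exec(open('st.py').read())
im=robot.get_image('wrist')
import json
json.dump({k:list(s[k]) for k in('tool_pos','tool_rot')},open('s5.json','w'))
im=im[:,:,::-1].copy();im=(255*(im/255.)**.6).astype(np.uint8)
cv2.imwrite('pics/k1.png',cv2.resize(im[60:400,120:440],None,fx=1.75,fy=1.75,interpolation=cv2.INTER_CUBIC))
cv2.imwrite('pics/k2.png',cv2.resize(im[90:240,210:360],None,fx=4,fy=4,interpolation=cv2.INTER_CUBIC))
E
```

```text
clock: 16.27
tool_pos: [0.5877, 0.2615, 0.1562]
tool_rot: [0.701, 1.449, -0.69]
ft_force: [0.7, 0.2, 0.9]
width: 0.0429
clock: 17.1
tool_pos: [0.4354, 0.2851, 0.1798]
tool_rot: [0.209, 1.561, -0.21]
ft_force: [-0.2, 0.1, -0.1]
width: 0.0428
17.1 [0.4354 0.2851 0.1798] zyaw -15.28 tilt [-0.001 -0.    -1.   ] F [-0.2  0.1 -0.1] M [ 0.04  0.01 -0.02] w 0.0428 j [ 0.37  0.25  1.68 -0.    1.21 -0.94]
```

View pics/k1.png

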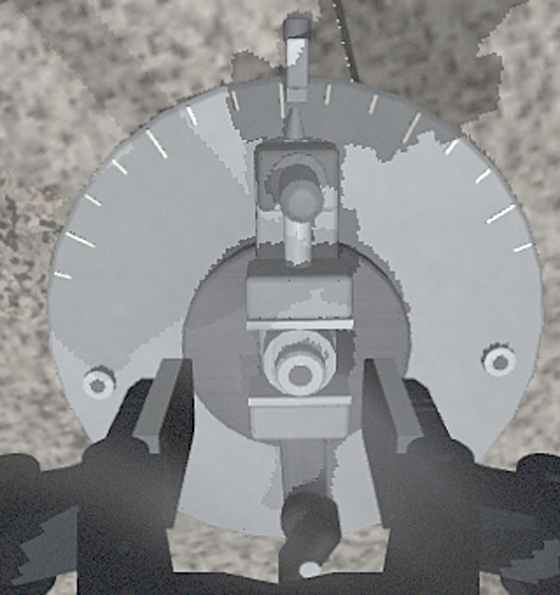

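View pics/k2.png

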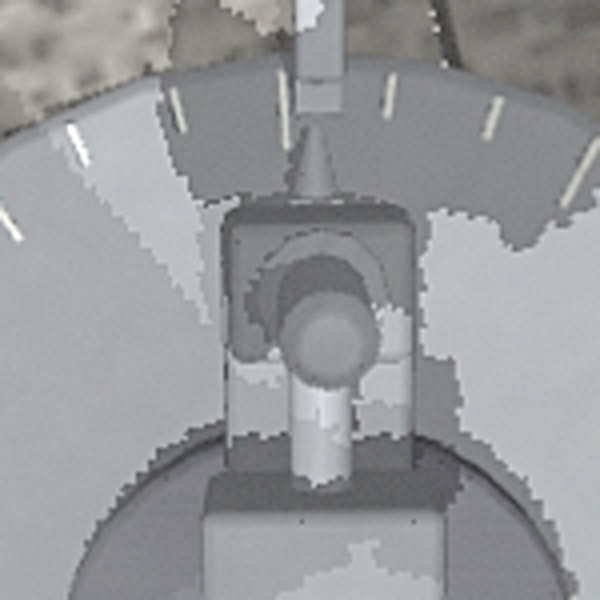

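Tip and tab are about 1.3 mm apart (columns 313 and 320). One more look at the knob to confirm it stayed tight.

```bash
python3 -m pendant '[[50,[0.03,-0.005,0],[0,0,-5]],[50,[0.06,-0.01,0.01],[0,0,-10]],[50,[0.09,-0.02,0.01],[0,0,-15]],[50,[0.1,-0.02,0.01],[0,0,-20]],[50,[0.11,-0.022,0.01],[0,0,-26]],[50,[0.11,-0.022,0.01],[0,0,-34]],[50,[0.11,-0.022,0.01],[0,0,-34]],[50,[0.11,-0.022,0.01],[0,0,-34]],[50,[0.11,-0.022,0.01],[0,0,-34]],[50,[0.11,-0.022,0.01],[0,0,-34]]]'
python3 - <<'E'
from h import *
exec(open('st.py').read())
im=robot.get_image('wrist')
c=cam('wrist',s);im=im[:,:,::-1].copy();im=(255*(im/255.)**.6).astype(np.uint8)
k=np.array([.584,.26,.083]);p=np.int32(proj(c,k)[0]);print(p)
for a,col in((-41,(0,255,0)),(-49,(0,0,255))):
  d=np.array([np.cos(np.radians(a)),np.sin(np.radians(a)),0])*.023
  q=np.int32(proj(c,[k,k+d]));print(a,q)
cv2.imwrite('pics/l1.png',cv2.resize(im[p[1]-45:p[1]+45,p[0]-50:p[0]+50],None,fx=6.5,fy=6.5,interpolation=cv2.INTER_CUBIC))
im=robot.get_image('top');cv2.imwrite('pics/l2.png',im[:,:,::-1])
E
```

```text
clock: 17.98
tool_pos: [0.5443, 0.2635, 0.1903]
tool_rot: [0.668, 1.466, -0.668]
ft_force: [1.2, -0.4, 0.7]
width: 0.0425
17.9833 [0.5443 0.2635 0.1903] zyaw -48.99 tilt [-0. -0. -1.] F [ 1.2 -0.4  0.7] M [ 0.01  0.03 -0.03] w 0.0425 j [ 0.27  0.38  1.46  0.    1.3  -0.45]
[316 247]
-41 [[316 247]
 [319 274]]
-49 [[316 247]
 [315 274]]
```

View pics/l1.png

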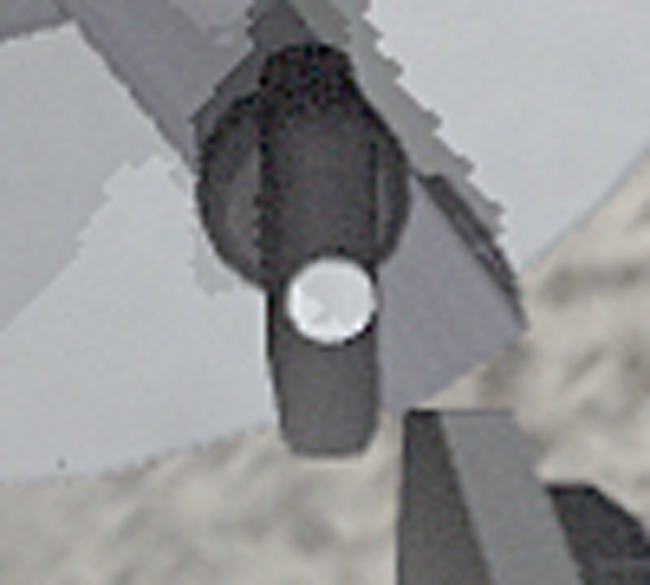

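View pics/l2.png

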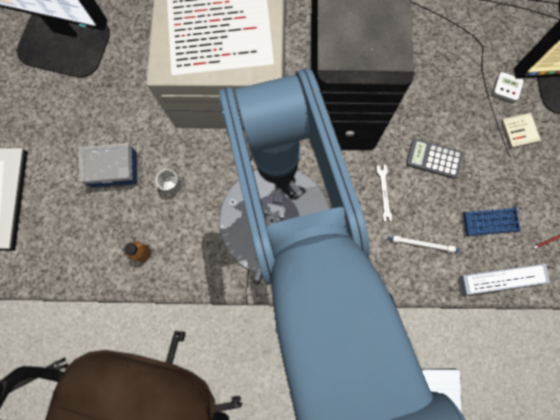

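The bar sits at about -49°, where the hard stop was felt. The bystanders look unmoved and the arm is clear. Handing in.

```bash
python3 -c "
from rig import robot
print(robot.sign_off())"
```

```text
the job is handed in; nothing more can be done
None
```

I did all three steps and handed the job in at about 18 s of robot time. The hand-in returned no verdict.

1. **Loosening:** I turned the clamp knob about 53° (0.92 rad) anticlockwise. The wrist picture afterwards showed the bar had followed the turn.
2. **Swinging the head:** I swung it about 22° clockwise by its grip, including a 1° correction back after a close-up showed it 2 mm past the tab.
3. **Tightening:** I turned the knob back until it hit the hard stop, where the wrist moment jumped to about 2.3 N m. Then I let go and lifted clear.

**Last checks:**
- **Pointer:** the tip was about 1.3 mm from the middle of the tab after tightening, against a limit of 7 mm.
- **Knob:** it stayed at about -49°, where the tool met the stop, roughly 8° tighter than at the start. So it was probably not fully tight to begin with. I judged its angle from the picture and the moment, since there is no direct reading.
- **Bystanders:** in the last top view all four stand where they did at the start, judged by eye.
- **Contact:** the arm was about 10 cm above the knob with nothing in the gripper, and the wrist force was near zero.

No check failed. The only disagreement was in locating the swivel axis: plate-edge fits differed by up to 4–5 mm between views. I used the centre implied by the line through pointer and grip, and the close-up covered the rest.

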